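# Put the lids back on the kitchen jars

### The arm

A 6-joint arm with a two-finger parallel gripper is mounted at the origin on the work surface. World frame = base frame: x ahead of the robot, y to its left, z up, the work surface at z = 0. Lengths are in m, angles in rad, forces in N, time in s.
With the tool pointing down it reaches from about 0.35 to 0.775 m from the base axis. Payload 5.5 kg.
Tool frame: the origin (TCP) lies between the finger pads; the fingertips stand 22 mm ahead of it and the grasp point (between the pads) lies 3 mm ahead of it; z points along the fingers, y is the line along which they close (so a half turn about z gives the same grasp; the last joint's range is limited). The gripper opens to 85 mm and grips with 20 to 120 N. Pads are 22 mm wide; open, the fingers measure 114 mm over their backs; the gripper's body (76 mm by 85 mm) begins 54 mm behind the grasp point. The pads swing forward as they close: fully open they stand 13 mm farther back than shut.
Start: joints at [1.051, 0.313, 0.046, 1.304, 0, 1.431], TCP at [0.213, 0.534, 0.253] pointing down, gripper open.
Joint ranges: [-2.76, 2.76], [-0.86, 1.69], [-1.03, 1.26], [-2.2, 2.34], [-1.47, 1.5], [-3.14, 3.14]. Speed limits (rad/s): [2.57, 2.57, 3.14, 3.14, 3.14, 3.14].

### API

Orientations are given as a unit quaternion [w, x, y, z].
In Python, from workcell import env gives the robot as it stands.
- The arm moves only by the shell command python3 nudge.py FILE [OPENING] [FORCE], which reads ROWS from the file FILE. ROWS is one flat JSON list of numbers that holds 1 to 8 rows one after another, with no inner brackets; each row has 6 numbers: dx, dy, dz in units of 100 mm, then a rotation vector rx, ry, rz in units of 0.2 rad; each row is the pose to reach, as a shift and turn from the pose commanded when the command began, along the tool's axes at that moment; what a row does not reach only later rows make up. A row lasts 1/8 s, in which the tool goes at most 0.0625 m and 0.188 rad, less where a joint would pass 70% of its speed; a pose out of reach is approached as far as the arm can. OPENING is the finger opening in m, set as the command begins (- or left out keeps the last). The fingers move at their own pace and stop on an object; FORCE is the grip in N (left out, the last holds). Time passes only in rows, so rows that do not move let the fingers close. It prints the time, the measured TCP pose, the force, the opening and the grip force at its end. Input that does not fit is refused with a message, and nothing moves.
- env.get_state(): the state, without advancing time (a new reading comes with each control period).
- env.read_camera(name): name is "scene" or "top" or "wrist"; returns a dict with "image" (420x560x3 uint8, red, green, blue), "K" (3x3 intrinsics, pixels), "R" (3x3) and "t" (3): a world point X has camera coordinates R X + t. Camera axes: x right, y down, z forward; pixel columns grow to the right and rows downward; lengths in m; the calibration is good to about 2 mm. A picture is of the moment at which its call begins. There is no depth.
- env.hand_in(): hands the job in; it is judged then, once.
The state is a dict: "clock": time; "joint_pos": joint angles; "qvel": joint speeds; "tau": joint torques, N m; "tcp_pos": TCP position; "orientation": TCP orientation; "wrist_force": force on the tool from outside, world axes, zero at the start; "ft_torque": the same for the moment, N m; "finger_gap": finger opening in m; "grip_force": force on a finger pad.
Only numpy, scipy, OpenCV 4.12 (cv2) and the standard library are available. Lean on these libraries where they do the work, as an engineer would, in place of code of your own. Each camera call takes 0.05 s, during which the arm holds its last target. There are 200 camera calls.

### The job

Put each wooden lid back on the stoneware jar it fits, by shape and size, so that all four jars are closed with their lids lying flat and square on the rims. Leave the jars standing where they are, and do not knock over a jar, the glass or the egg cup.

Things in the scene. Friction and masses are not known exactly. Their poses are not given: they have to be found in the camera images.
- large_jar: large round open jar of white stoneware, straight walls 6 mm thick, 108 mm outside diameter, 96 mm inside, 58 mm high, about 0.5 kg, standing loose on the worktop, empty. Origin: centre of its underside; z up.
- large_lid: large round wooden lid, 80 g, of the large round jar. 6 mm plate, 120 mm diameter; under it a step, 80 mm diameter, 4 mm deep, enters the mouth with 8 mm to spare all round; central upright knob on top, 22 mm diameter, 32 mm high. Origin: centre of the step's underside (plate top at 10, knob top at 42 mm); 54 mm above the jar's origin when seated.
- small_jar: small round open jar of white stoneware, straight walls 6 mm thick, 74 mm outside diameter, 62 mm inside, 64 mm high, about 0.5 kg, standing loose on the worktop, empty. Origin: centre of its underside; z up.
- small_lid: small round wooden lid, 80 g, of the small round jar. 6 mm plate, 86 mm diameter; under it a step, 46 mm diameter, 4 mm deep, enters the mouth with 8 mm to spare all round; central upright knob on top, 22 mm diameter, 32 mm high. Origin: centre of the step's underside (plate top at 10, knob top at 42 mm); 60 mm above the jar's origin when seated.
- square_jar: square open jar of white stoneware, straight walls 6 mm thick, 86 x 86 mm outside (along its x, y), 74 x 74 mm inside, 52 mm high, about 0.5 kg, standing loose on the worktop, empty. Origin: centre of its underside; z up.
- square_lid: square wooden lid, 80 g, of the square jar. 6 mm plate, 98 x 98 mm (along its x, y); under it a step, 58 x 58 mm, 4 mm deep, enters the mouth with 8 mm to spare all round; central upright knob on top, 22 mm diameter, 32 mm high. Origin: centre of the step's underside (plate top at 10, knob top at 42 mm); 48 mm above the jar's origin when seated. Fits at any quarter turn.
- oblong_jar: oblong open jar of white stoneware, straight walls 6 mm thick, 116 x 66 mm outside (along its x, y), 104 x 54 mm inside, 46 mm high, about 0.5 kg, standing loose on the worktop, empty. Origin: centre of its underside; z up.
- oblong_lid: oblong wooden lid, 80 g, of the oblong jar. 6 mm plate, 128 x 78 mm (along its x, y); under it a step, 88 x 38 mm, 4 mm deep, enters the mouth with 8 mm to spare all round; central upright knob on top, 22 mm diameter, 32 mm high. Origin: centre of the step's underside (plate top at 10, knob top at 42 mm); 42 mm above the jar's origin when seated. Fits long side to long side, either way round.
- glass: small clear drinking glass, 54 mm diameter at the rim, 66 mm high, loose among the jars, not to be knocked over. Origin: centre of its underside; z up.
- egg_cup: blue egg cup with a brown egg (one piece), 46 mm wide, 65 mm high, loose among the jars, not to be knocked over. Origin: centre of its underside; z up. Also loose among the jars, unlisted: salt and pepper shakers, a honey jar and a tin, all up to 62 mm high and 55 mm wide. All lids and jars are at least 60 mm from knob or centre to any neighbour.

How it is judged:
At the end, for the whole second after the job is handed in: Each lid on its own jar: centred within 12 mm, on the rim within 3 mm in height, level within 0.08 rad, square (any quarter turn) and oblong lids turned to their jars within 0.21 rad; each jar upright on the worktop, within 50 mm of its start; all released and at rest (horizontal distance between large_lid and large_jar below 0.012 m and z of large_lid in the frame of large_jar between 0.051 and 0.057 m and angle between each of large_lid, large_jar, small_lid, small_jar, square_lid, square_jar, oblong_lid, oblong_jar's own z axis and vertical below 0.08 rad and height (world z) of each of large_jar, small_jar, square_jar, oblong_jar below 0.006 m and distance of each of large_jar, small_jar, square_jar, oblong_jar from where it was at the start of the episode below 0.05 m and linear speed of each of large_lid, large_jar, small_lid, small_jar, square_lid, square_jar, oblong_lid, oblong_jar below 0.02 m/s and horizontal distance between small_lid and small_jar below 0.012 m and z of small_lid in the frame of small_jar between 0.057 and 0.063 m and horizontal distance between square_lid and square_jar below 0.012 m and z of square_lid in the frame of square_jar between 0.045 and 0.051 m and (angle between the x axis of square_lid and the x axis of square_jar, either way round below 0.21 rad or angle between the x axis of square_lid and the y axis of square_jar, either way round below 0.21 rad) and horizontal distance between oblong_lid and oblong_jar below 0.012 m and z of oblong_lid in the frame of oblong_jar between 0.039 and 0.045 m and angle between the x axis of oblong_lid and the x axis of oblong_jar, either way round below 0.21 rad); the robot touches nothing.
It fails at once if the glass is knocked over (angle between glass's own z axis and vertical above 0.6 rad).
It fails at once if the egg cup is knocked over (angle between egg_cup's own z axis and vertical above 0.6 rad).
It fails at once if a jar is knocked over (angle between any of large_jar, small_jar, square_jar, oblong_jar's own z axis and vertical above 0.6 rad).
It also fails if it takes over 134 s, if anything falls off the work surface, if the arm or the gripper's body presses on something with over 40 N, if the wrist force passes 120 N, or if a joint passes its speed limit or range.

## Working session

There is one attempt and no reset: what is moved stays moved. The work goes in short steps, Python scripts to look and compute and a shell command to move; the robot and the scene stay as the last step left them, time stands still between calls to the robot, and variables do not carry over. Pictures are saved under pics/ and viewed, at most 14 in all, crops included, and the job is handed in when it is done.

```bash
ls; mkdir -p pics; cat > h.py <<'E'
from workcell import env
import cv2,numpy as np
def snap(n,f):
    c=env.read_camera(n); cv2.imwrite('pics/'+f+'.png',cv2.resize(c['image'][:,:,::-1],(800,600),interpolation=cv2.INTER_CUBIC))
    np.savez('pics/'+f+'.npz',**c)
def pt(f,u,v,z,s=800/560):
    c=np.load('pics/'+f+'.npz'); u=(u+.5)/s-.5; v=(v+.5)/s-.5
    d=c['R'].T@np.linalg.solve(c['K'],[u,v,1]); o=-c['R'].T@c['t']
    return (o+d*(z-o[2])/d[2])
E
python3 - <<'E'
from h import *
snap('top','top0'); snap('scene','sc0')
for n in('top0','sc0'):
    c=np.load('pics/'+n+'.npz');print(-c['R'].T@c['t'],c['K'][0,0],c['R'])
print(env.get_state())
E
```

```text
nudge.py
pics
workcell.py
[ 0.40574598 -0.00684082  1.60005245] 533.4843203035491 [[ 8.13226357e-04 -9.99984642e-01 -5.48227648e-03]
 [-9.97753238e-01 -4.44123036e-04 -6.69946176e-02]
 [ 6.69911539e-02  5.52444090e-03 -9.97738275e-01]]
[1.08125732 0.30469229 0.89674343] 383.389585735262 [[-0.48217474  0.87592135 -0.0164107 ]
 [ 0.71023742  0.37986551 -0.59267614]
 [-0.51290383 -0.29742896 -0.80527367]]
{'clock': 0.1, 'joint_pos': array([ 1.05141513e+00,  3.13924299e-01,  4.51184222e-02,  1.30357380e+00,
       -1.97799353e-05,  1.43119864e+00]), 'qvel': array([-0.00062702, -0.00291013,  0.00261204, -0.00058447, -0.00188026,
        0.0016589 ]), 'tau': array([ 2.42820002e-03, -4.81727457e+01,  2.99243063e+01,  1.27274764e-02,
       -8.33097192e-05,  8.79646478e-06]), 'tcp_pos': array([0.21297744, 0.53367497, 0.25250913]), 'orientation': array([-2.46796761e-04,  1.88752531e-01,  9.82024366e-01, -7.52290058e-04]), 'wrist_force': array([-1.50160486,  0.34135206,  0.2537983 ]), 'ft_torque': array([-0.00074153,  0.05095857, -0.05172538]), 'grip_force': 0.0, 'finger_gap': 0.0851169442672727}
```
View pics/top0.png

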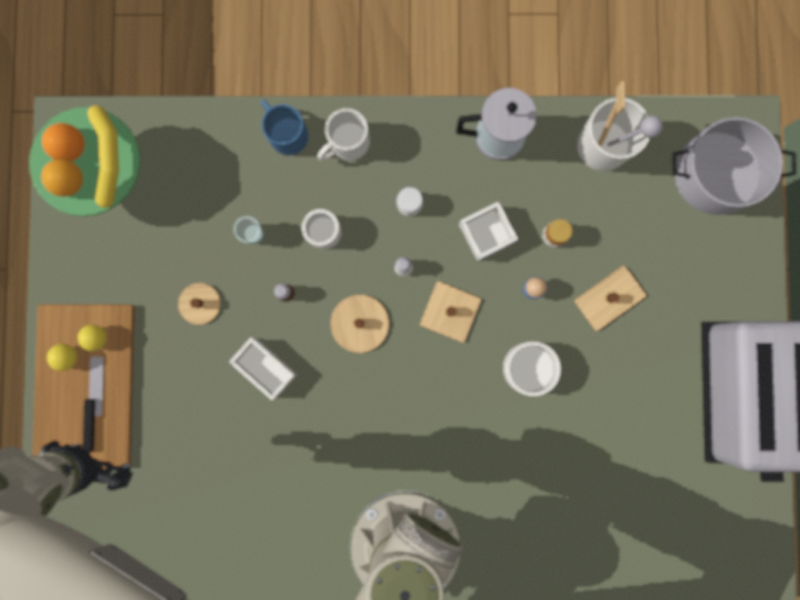

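View pics/sc0.png

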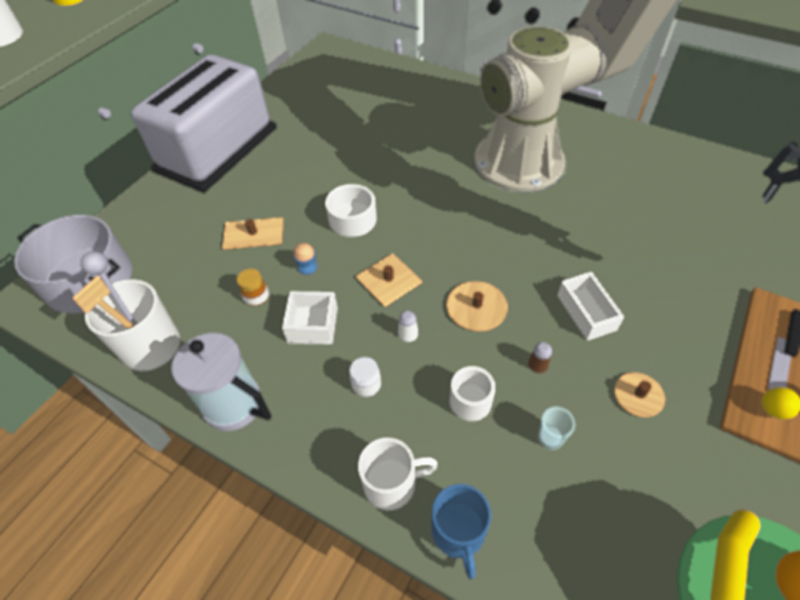

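The top view shows the lids lying on the worktop, plates up: small (200,303), large (360,323), square (451,312) and oblong (611,298). The jars are small (321,229), oblong (263,368), square (488,231) and large (532,368). The obstacles are the glass (248,230), salt and pepper (403,266) and (284,292), tin (409,200), honey (558,232) and egg cup (536,287). I'll fit models to the colour masks.

```bash
cat > fit.py <<'E'
from h import *
from scipy.optimize import minimize
S=800/560
def outline(shape,z0,z1,p,yaw):
    if len(shape)==1:
        a=np.linspace(0,2*np.pi,48,endpoint=False);q=shape[0]/2*np.c_[np.cos(a),np.sin(a)]
    else:
        q=np.array([[1,1],[1,-1],[-1,-1],[-1,1]])*np.array(shape)/2
    c,s=np.cos(yaw),np.sin(yaw);q=q@np.array([[c,s],[-s,c]])+p
    return np.vstack([np.c_[q,np.full(len(q),z)] for z in(z0,z1)])
def hullimg(c,X,off,k,sh):
    Y=X@c['R'].T+c['t'];u=Y@c['K'].T;u=u[:,:2]/u[:,2:]
    m=np.zeros(sh,np.uint8);h=cv2.convexHull(((u-off+.5)*k*16-8).astype(np.int32)) 
    cv2.fillPoly(m,[h],255,shift=4);return m
def fit(f,kind,shape,z0,z1,uv,yaw0=0):
    c=dict(np.load(f'pics/{f}.npz'));u,v=np.array(uv)/S;r=45;k=6
    a=max(int(u)-r,0);b=max(int(v)-r,0)
    im=c['image'][b:b+2*r,a:a+2*r];im=cv2.resize(im,None,fx=k,fy=k,interpolation=cv2.INTER_CUBIC)
    hsv=cv2.cvtColor(im,cv2.COLOR_RGB2HSV);H,Sx,V=cv2.split(hsv)
    m=((V>135)&(Sx<50)) if kind=='jar' else ((H<24)&(Sx>70)&(V>110))
    m=m.astype(np.uint8);n,l,st,ce=cv2.connectedComponentsWithStats(m)
    d=[np.hypot(*(ce[i]-np.array([u-a,v-b])*k))if st[i,4]>800 else 1e9 for i in range(n)];d[0]=1e9
    cs,_=cv2.findContours((l==int(np.argmin(d))).astype(np.uint8),0,2)
    M=np.zeros_like(m);cv2.fillPoly(M,[cv2.convexHull(max(cs,key=cv2.contourArea))],255)
    p0=pt(f,*uv,z1)[:2];best=None
    for y0 in([0] if len(shape)==1 else yaw0+np.arange(-1.5,1.5,.3)):
        g=lambda q:np.mean(cv2.GaussianBlur(cv2.absdiff(hullimg(c,outline(shape,z0,z1,q[:2],q[2]*10),np.array([a,b]),k,M.shape),M),(1,1),0)>0)
        s=np.array([[*p0,y0/10]]*4)+np.array([[0]*3,[.01,0,0],[0,.01,0],[0,0,.02]])
        o=minimize(g,s[0],method='Nelder-Mead',options=dict(initial_simplex=s,xatol=1e-5,fatol=1e-6))
        if best is None or o.fun<best.fun:best=o
    G=hullimg(c,outline(shape,z0,z1,best.x[:2],best.x[2]*10),np.array([a,b]),k,M.shape)
    vis=im[:,:,::-1].copy()
    for mm,col in((M,(0,0,255)),(G,(255,0,0))):
        cs,_=cv2.findContours(mm,0,2);cv2.drawContours(vis,cs,-1,col,1)
    return best.x*[1,1,10],best.fun/np.mean(M>0),vis
O={'large_lid':('lid',[.12],.004,.01),'small_lid':('lid',[.086],.004,.01),'square_lid':('lid',[.098,.098],.004,.01),'oblong_lid':('lid',[.128,.078],.004,.01),
'large_jar':('jar',[.108],0,.058),'small_jar':('jar',[.074],0,.064),'square_jar':('jar',[.086,.086],0,.052),'oblong_jar':('jar',[.116,.066],0,.046)}
E
python3 - <<'E'
from fit import *
T=dict(large_lid=(360,323),small_lid=(200,303),square_lid=(451,312),oblong_lid=(611,298),large_jar=(532,368),small_jar=(321,229),square_jar=(488,231),oblong_jar=(263,368))
C=dict(large_lid=(478,305),small_lid=(640,395),square_lid=(389,280),oblong_lid=(253,233),large_jar=(351,210),small_jar=(472,393),square_jar=(310,317),oblong_jar=(591,305))
V=[]
for n in O:
    for f,D in(('top0',T),('sc0',C)):
        x,e,vis=fit(f,*O[n],D[n]);print(n,f,x.round(4),round(e,3))
        V.append(cv2.resize(vis,(200,200)))
cv2.imwrite('pics/fit.png',np.vstack([np.hstack(V[i::8][:2]+V[i+4::8][:0]) for i in range(0)] or [np.hstack(V[0:4]),np.hstack(V[4:8]),np.hstack(V[8:12])]))
cv2.imwrite('pics/fit.png',np.vstack([cv2.resize(np.hstack(V[i:i+4]),(600,150)) for i in(0,4,8,12)]))
for n,u in dict(glass=(248,230),salt=(403,266),pepper=(284,292),tin=(409,200),honey=(558,232),egg=(536,287)).items(): print(n,pt('top0',*u,.05).round(3))
E
```

```text
large_lid top0 [0.4595 0.0968 0.1374] 0.069
large_lid sc0 [0.4598 0.0962 0.1292] 0.053
small_lid top0 [0.5    0.4344 0.0485] 0.067
small_lid sc0 [0.5012 0.4327 0.1389] 0.04
square_lid top0 [ 0.4832 -0.0924 -0.3814] 0.092
square_lid sc0 [ 0.4856 -0.0937  1.1873] 0.08
oblong_lid top0 [ 0.5123 -0.4276 -0.9804] 0.094
oblong_lid sc0 [ 0.5135 -0.43   -0.9533] 0.092
large_jar top0 [ 0.3661 -0.258  -0.0149] 0.09
large_jar sc0 [ 0.3641 -0.2568  0.2137] 0.078
small_jar top0 [ 0.657   0.1781 -0.1365] 0.074
small_jar sc0 [0.6518 0.1753 0.1209] 0.07
square_jar top0 [ 0.6528 -0.1693  0.4627] 0.11
square_jar sc0 [ 0.6516 -0.1696 -1.1538] 0.095
oblong_jar top0 [0.3655 0.2981 0.8394] 0.064
oblong_jar sc0 [0.3634 0.2975 0.7779] 0.1
glass [0.649 0.324 0.05 ]
salt [0.575 0.005 0.05 ]
pepper [0.522 0.248 0.05 ]
tin [ 0.711 -0.007  0.05 ]
honey [ 0.645 -0.312  0.05 ]
egg [ 0.532 -0.266  0.05 ]
```

View pics/fit.png

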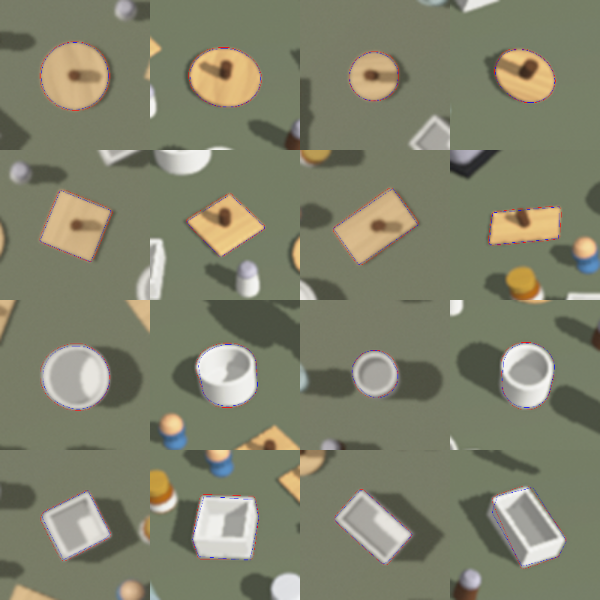

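The fitted outlines follow every object closely, and the two cameras agree to within about 2–5 mm. First I'll move over the small lid and turn the tool square to the world axes, so that tool x is −X and tool y is +Y.

Units first: shifts go in units of 100 mm and turns go in units of 0.2 rad. So 0.0725 m is 0.725, 0.0136 m is 0.136, -0.38 rad is -1.9.

```bash
echo '[-3.04,0.136,0.725,0,0,-1.9,-3.04,0.136,0.725,0,0,-1.9,-3.04,0.136,0.725,0,0,-1.9,-3.04,0.136,0.725,0,0,-1.9,-3.04,0.136,0.725,0,0,-1.9,-3.04,0.136,0.725,0,0,-1.9,-3.04,0.136,0.725,0,0,-1.9,-3.04,0.136,0.725,0,0,-1.9]' > m.json && python3 nudge.py m.json 0.045 40
python3 -c "
from h import *
snap('wrist','w0');s=env.get_state();print(s['clock'],s['tcp_pos'],s['orientation'],s['finger_gap'])
c=np.load('pics/w0.npz');X=c['K']@(c['R']@[.5005,.4335,.042]+c['t']);print((X/X[2])[:2]*800/560)"
```

```text
clock: 1.1
tcp_pos: [0.4993, 0.4347, 0.1812]
orientation: [-0.0, -0.001, 1.0, 0.0]
wrist_force: [-0.4, 0.3, -0.3]
finger_gap: 0.0449
grip_force: 0.0
1.15 [0.49924014 0.43487526 0.18143905] [ 8.69041065e-05 -1.05421648e-03  9.99999417e-01  2.17843838e-04] 0.045200794156397196
[401.23683254 301.13020094]
```

View pics/w0.png

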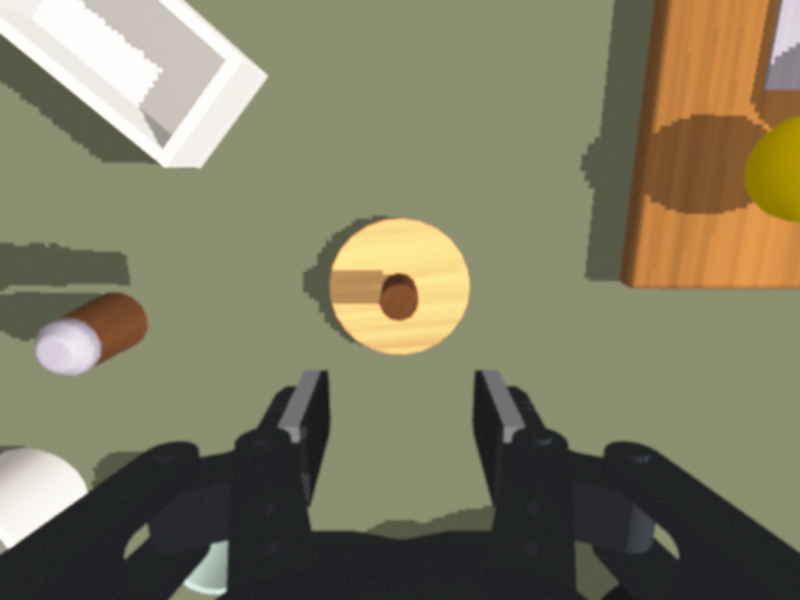

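The wrist view shows the small lid's knob at (399,299), against a predicted (401,301), so the position holds to about 1 mm. Next I'll descend, grip and lift.

```bash
echo '[-0.01,-0.01,0.5,0,0,0,-0.01,-0.01,1,0,0,0,-0.01,-0.01,1.25,0,0,0,-0.01,-0.01,1.44,0,0,0,-0.01,-0.01,1.44,0,0,0,-0.01,-0.01,1.44,0,0,0]' > m.json && python3 nudge.py m.json
echo '[0,0,0,0,0,0,0,0,0,0,0,0,0,0,0,0,0,0,0,0,0,0,0,0,0,0,0,0,0,0,0,0,0,0,0,0]' > m.json && python3 nudge.py m.json 0.01 45
echo '[0,0,-0.3,0,0,0,0,0,-0.8,0,0,0,0,0,-1.3,0,0,0,0,0,-1.3,0,0,0,0,0,-1.3,0,0,0]' > m.json && python3 nudge.py m.json
```

```text
clock: 1.9
tcp_pos: [0.5015, 0.434, 0.0382]
orientation: [0.001, -0.001, 1.0, 0.001]
wrist_force: [0.6, -0.3, 0.4]
finger_gap: 0.0451
grip_force: 0.0
clock: 2.65
tcp_pos: [0.5024, 0.4337, 0.0385]
orientation: [0.001, -0.0, 1.0, 0.001]
wrist_force: [-0.8, -0.7, 6.6]
finger_gap: 0.0205
grip_force: 44.4
clock: 3.28
tcp_pos: [0.5014, 0.4327, 0.1665]
orientation: [-0.0, -0.0, 1.0, -0.0]
wrist_force: [-0.6, -1.1, -1.2]
finger_gap: 0.0206
grip_force: 44.1
```

The small lid is held. I'll carry it over its jar and check with the wrist camera.

In the tool's units: -0.256 m is -2.56, -0.153 m is -1.53.

```bash
echo '[-1.53,-2.56,0,0,0,0,-1.53,-2.56,0,0,0,0,-1.53,-2.56,0,0,0,0,-1.53,-2.56,0,0,0,0,-1.53,-2.56,0,0,0,0,-1.53,-2.56,0,0,0,0,-1.53,-2.56,0,0,0,0,-1.53,-2.56,0,0,0,0]' > m.json && python3 nudge.py m.json
echo '[0,0,0.2,0,0,0,0,0,0.4,0,0,0,0,0,0.4,0,0,0]' > m.json && python3 nudge.py m.json
python3 -c "
from h import *
snap('wrist','w1');snap('scene','s1')
a=cv2.imread('pics/s1.png')[250:480,350:600];w=cv2.imread('pics/w1.png')
cv2.imwrite('pics/v1.png',np.hstack([cv2.resize(a,(400,368)),cv2.resize(w,(400,368))]))
c=np.load('pics/w1.npz')"
```

```text
clock: 4.28
tcp_pos: [0.6535, 0.1783, 0.1659]
orientation: [-0.001, -0.001, 1.0, 0.0]
wrist_force: [-0.1, 0.2, 0.4]
finger_gap: 0.0208
grip_force: 44.3
clock: 4.65
tcp_pos: [0.6525, 0.1783, 0.125]
orientation: [-0.002, -0.001, 1.0, -0.0]
wrist_force: [0.3, -0.3, -1.6]
finger_gap: 0.0207
grip_force: 44.3
```

View pics/v1.png

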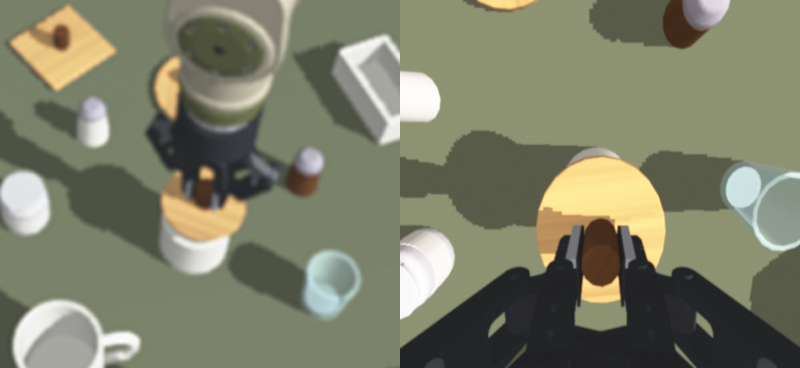

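In the wrist view the jar's far edge shows at (597,150), about on the lid's centre line at 601. Lower, release and rise.

In the tool's units: 0.026 m is 0.26, -0.002 m is -0.02.

```bash
echo '[-0.02,-0.01,0.1,0,0,0,-0.02,-0.01,0.2,0,0,0,-0.02,-0.01,0.24,0,0,0,-0.02,-0.01,0.26,0,0,0,-0.02,-0.01,0.26,0,0,0]' > m.json && python3 nudge.py m.json
echo '[0,0,0,0,0,0,0,0,0,0,0,0,0,0,0,0,0,0,0,0,0,0,0,0]' > m.json && python3 nudge.py m.json 0.045
echo '[0,0,-0.3,0,0,0,0,0,-0.8,0,0,0,0,0,-0.8,0,0,0,0,0,-0.8,0,0,0]' > m.json && python3 nudge.py m.json
```

```text
clock: 5.38
tcp_pos: [0.6566, 0.176, 0.1007]
orientation: [-0.0, -0.0, 1.0, 0.0]
wrist_force: [0.3, 0.8, -0.8]
finger_gap: 0.0206
grip_force: 44.3
clock: 5.88
tcp_pos: [0.6567, 0.1761, 0.101]
orientation: [0.0, -0.0, 1.0, 0.0]
wrist_force: [0.3, 0.3, -0.9]
finger_gap: 0.0451
grip_force: 0.0
clock: 6.38
tcp_pos: [0.6567, 0.176, 0.1809]
orientation: [0.0, -0.0, 1.0, 0.0]
wrist_force: [-0.5, -0.3, -0.7]
finger_gap: 0.0452
grip_force: 0.0
```

Next is the large lid.

In the tool's units: 0.197 m is 1.97, -0.0795 m is -0.795.

```bash
echo '[1.97,-0.795,0,0,0,0,1.97,-0.795,0,0,0,0,1.97,-0.795,0,0,0,0,1.97,-0.795,0,0,0,0,1.97,-0.795,0,0,0,0,1.97,-0.795,0,0,0,0]' > m.json && python3 nudge.py m.json
echo '[0,0,0.5,0,0,0,0,0,1,0,0,0,0,0,1.25,0,0,0,0,0,1.43,0,0,0,0,0,1.43,0,0,0,0,0,1.43,0,0,0]' > m.json && python3 nudge.py m.json
echo '[0,0,0,0,0,0,0,0,0,0,0,0,0,0,0,0,0,0,0,0,0,0,0,0,0,0,0,0,0,0,0,0,0,0,0,0]' > m.json && python3 nudge.py m.json 0.01 45
echo '[0,0,-0.3,0,0,0,0,0,-0.8,0,0,0,0,0,-1.3,0,0,0,0,0,-1.3,0,0,0,0,0,-1.3,0,0,0]' > m.json && python3 nudge.py m.json
```

```text
clock: 7.12
tcp_pos: [0.4604, 0.0966, 0.1804]
orientation: [0.0, -0.0, 1.0, 0.0]
wrist_force: [0.9, 0.1, -0.3]
finger_gap: 0.045
grip_force: 0.0
clock: 7.88
tcp_pos: [0.4607, 0.0967, 0.038]
orientation: [0.0, -0.0, 1.0, 0.0]
wrist_force: [0.4, -1.0, 0.8]
finger_gap: 0.0452
grip_force: 0.0
clock: 8.62
tcp_pos: [0.4607, 0.0966, 0.0388]
orientation: [0.001, -0.0, 1.0, 0.0]
wrist_force: [0.4, -0.0, 5.4]
finger_gap: 0.0207
grip_force: 44.2
clock: 9.25
tcp_pos: [0.4591, 0.0964, 0.1673]
orientation: [-0.0, -0.0, 1.0, 0.0]
wrist_force: [-0.3, -0.4, -1.4]
finger_gap: 0.0205
grip_force: 44.1
```

In the tool's units: -0.354 m is -3.54, 0.095 m is 0.95.

```bash
echo '[0.95,-3.54,0,0,0,0,0.95,-3.54,0,0,0,0,0.95,-3.54,0,0,0,0,0.95,-3.54,0,0,0,0,0.95,-3.54,0,0,0,0,0.95,-3.54,0,0,0,0,0.95,-3.54,0,0,0,0,0.95,-3.54,0,0,0,0]' > m.json && python3 nudge.py m.json
echo '[0,0,0.2,0,0,0,0,0,0.4,0,0,0,0,0,0.4,0,0,0,0,0,0.4,0,0,0]' > m.json && python3 nudge.py m.json
python3 -c "
from h import *
snap('wrist','w2');snap('scene','s2')
a=cv2.imread('pics/s2.png')[100:330,230:480];w=cv2.imread('pics/w2.png')
cv2.imwrite('pics/v2.png',np.hstack([cv2.resize(a,(400,368)),cv2.resize(w,(400,368))]))"
```

```text
clock: 10.25
tcp_pos: [0.3636, -0.2564, 0.1661]
orientation: [-0.001, 0.0, 1.0, 0.002]
wrist_force: [-0.4, 0.7, -0.8]
finger_gap: 0.0206
grip_force: 44.3
clock: 10.75
tcp_pos: [0.365, -0.2565, 0.128]
orientation: [-0.0, -0.001, 1.0, 0.0]
wrist_force: [0.8, -0.5, -0.9]
finger_gap: 0.0204
grip_force: 44.3
```

View pics/v2.png

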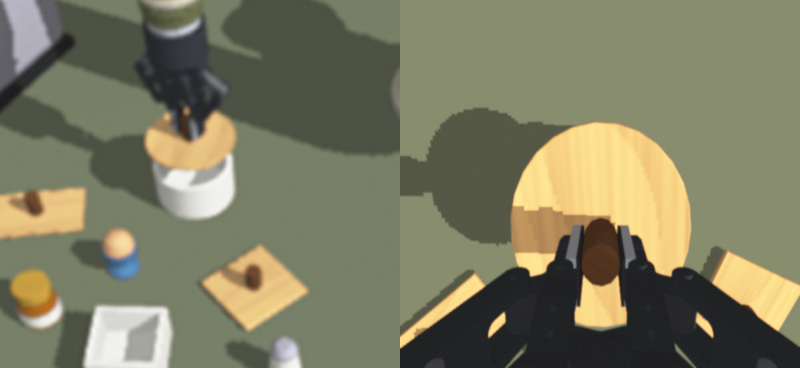

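The scene crop shows the large lid level and above its jar, with no jar edge showing past it in the wrist view. Lower, release and rise.

In the tool's units: 0.034 m is 0.34, 0.031 m is 0.31.

```bash
echo '[0,-0.01,0.15,0,0,0,0,-0.01,0.25,0,0,0,0,-0.01,0.31,0,0,0,0,-0.01,0.34,0,0,0,0,-0.01,0.34,0,0,0,0,-0.01,0.34,0,0,0]' > m.json && python3 nudge.py m.json
echo '[0,0,0,0,0,0,0,0,0,0,0,0,0,0,0,0,0,0,0,0,0,0,0,0]' > m.json && python3 nudge.py m.json 0.045
echo '[0,0,-0.3,0,0,0,0,0,-0.8,0,0,0,0,0,-0.8,0,0,0,0,0,-0.8,0,0,0]' > m.json && python3 nudge.py m.json
```

```text
clock: 11.6
tcp_pos: [0.3649, -0.2587, 0.094]
orientation: [0.0, -0.0, 1.0, -0.0]
wrist_force: [0.7, -0.8, -0.2]
finger_gap: 0.0207
grip_force: 44.3
clock: 12.1
tcp_pos: [0.3647, -0.2585, 0.0938]
orientation: [0.0, -0.0, 1.0, 0.0]
wrist_force: [-0.0, -0.0, 0.9]
finger_gap: 0.0448
grip_force: 0.0
clock: 12.6
tcp_pos: [0.3646, -0.2584, 0.1735]
orientation: [0.0, -0.0, 1.0, -0.0]
wrist_force: [-0.3, -0.3, -0.5]
finger_gap: 0.045
grip_force: 0.0
```

In the tool's units: 0.1655 m is 1.655, -0.1195 m is -1.195.

```bash
echo '[-1.195,1.655,0,0,0,0,-1.195,1.655,0,0,0,0,-1.195,1.655,0,0,0,0,-1.195,1.655,0,0,0,0,-1.195,1.655,0,0,0,0,-1.195,1.655,0,0,0,0]' > m.json && python3 nudge.py m.json
echo '[0,0,0.5,0,0,0,0,0,1,0,0,0,0,0,1.25,0,0,0,0,0,1.36,0,0,0,0,0,1.36,0,0,0,0,0,1.36,0,0,0]' > m.json && python3 nudge.py m.json
echo '[0,0,0,0,0,0,0,0,0,0,0,0,0,0,0,0,0,0,0,0,0,0,0,0,0,0,0,0,0,0,0,0,0,0,0,0]' > m.json && python3 nudge.py m.json 0.01 45
echo '[0,0,-0.3,0,0,0,0,0,-0.8,0,0,0,0,0,-1.3,0,0,0,0,0,-1.3,0,0,0,0,0,-1.3,0,0,0]' > m.json && python3 nudge.py m.json
echo '[-1.68,-0.765,0,0,0,3.745,-1.68,-0.765,0,0,0,3.745,-1.68,-0.765,0,0,0,3.745,-1.68,-0.765,0,0,0,3.745,-1.68,-0.765,0,0,0,3.745,-1.68,-0.765,0,0,0,3.745,-1.68,-0.765,0,0,0,3.745,-1.68,-0.765,0,0,0,3.745]' > m.json && python3 nudge.py m.json
echo '[0,0,0.2,0,0,0,0,0,0.45,0,0,0,0,0,0.45,0,0,0,0,0,0.45,0,0,0]' > m.json && python3 nudge.py m.json
python3 -c "
from h import *
snap('wrist','w3');snap('scene','s3')
a=cv2.imread('pics/s3.png')[210:440,190:440];w=cv2.imread('pics/w3.png')
cv2.imwrite('pics/v3.png',np.hstack([cv2.resize(a,(400,368)),cv2.resize(w,(400,368))]))"
```

```text
clock: 13.35
tcp_pos: [0.4832, -0.0938, 0.173]
orientation: [-0.001, 0.0, 1.0, 0.0]
wrist_force: [0.9, -1.0, -0.1]
finger_gap: 0.045
grip_force: 0.0
clock: 14.1
tcp_pos: [0.4851, -0.0938, 0.039]
orientation: [0.001, 0.0, 1.0, -0.0]
wrist_force: [0.5, 0.2, -0.2]
finger_gap: 0.0451
grip_force: 0.0
clock: 14.85
tcp_pos: [0.4851, -0.0933, 0.039]
orientation: [0.001, -0.0, 1.0, -0.0]
wrist_force: [-1.8, 0.4, 5.8]
finger_gap: 0.0204
grip_force: 44.0
clock: 15.48
tcp_pos: [0.4839, -0.0928, 0.1675]
orientation: [-0.0, -0.0, 1.0, 0.0]
wrist_force: [-0.1, -0.4, -1.3]
finger_gap: 0.0205
grip_force: 44.1
clock: 16.48
tcp_pos: [0.6519, -0.1692, 0.1685]
orientation: [0.0, 0.365, 0.931, 0.0]
wrist_force: [-0.4, 0.5, -1.4]
finger_gap: 0.0202
grip_force: 44.2
clock: 16.98
tcp_pos: [0.6525, -0.1695, 0.1239]
orientation: [0.001, 0.366, 0.931, 0.0]
wrist_force: [0.3, -0.4, -0.7]
finger_gap: 0.0209
grip_force: 44.2
```

View pics/v3.png

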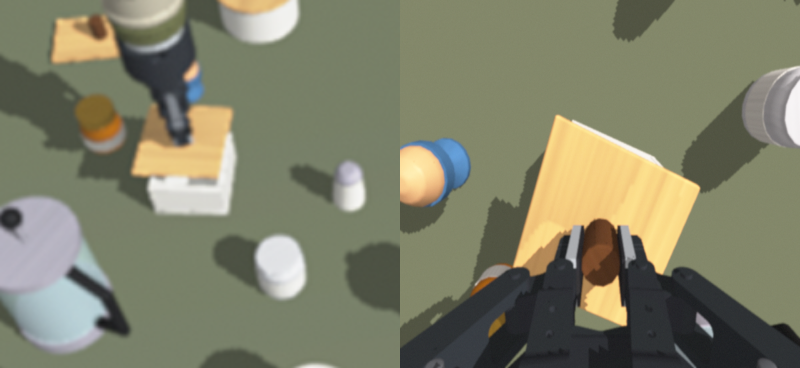

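The lid and jar edges look parallel (26° and 24°). A numeric check of the visible jar corner, at (660,163) in the crop or (520,266) at full scale:

```bash
python3 - <<'E'
from fit import *
X=outline([.086,.086],0,.052,[.652,-.1695],.44)
c=np.load('pics/w3.npz')
for x in X: 
    u=c['K']@(c['R']@x+c['t']);print(x.round(3),((u/u[2])[:2]*800/560).round(0))
print(pt('w3',520,264,.052),pt('w3',512,264,.052))
im=cv2.imread('pics/w3.png')[150:330,260:620];cv2.imwrite('pics/c3.png',cv2.resize(im,(800,400),interpolation=cv2.INTER_CUBIC))
E
```

```text
[ 0.673 -0.112  0.   ] [514. 258.]
[ 0.709 -0.19   0.   ] [446. 402.]
[ 0.631 -0.227  0.   ] [297. 347.]
[ 0.595 -0.149  0.   ] [354. 193.]
[ 0.673 -0.112  0.052] [542. 282.]
[ 0.709 -0.19   0.052] [456. 456.]
[ 0.631 -0.227  0.052] [273. 390.]
[ 0.595 -0.149  0.052] [341. 200.]
[ 0.6608003  -0.11432335  0.052     ] [ 0.65863263 -0.11665447  0.052     ]
```

View pics/c3.png

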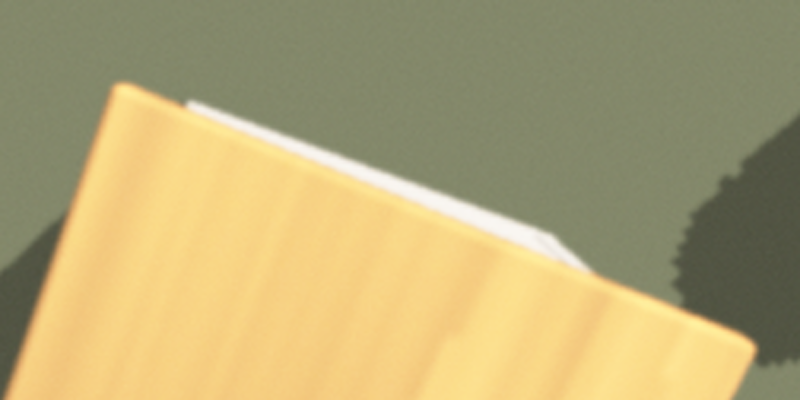

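The visible corner is the jar's base corner at (508,256), against a predicted (514,258). That is about 3 mm off, well within tolerance. Lower, release, rise and turn back.

In the tool's units: 0.036 m is 0.36, 0.032 m is 0.32.

```bash
echo '[0,0,0.15,0,0,0,0,0,0.25,0,0,0,0,0,0.32,0,0,0,0,0,0.36,0,0,0,0,0,0.36,0,0,0,0,0,0.36,0,0,0]' > m.json && python3 nudge.py m.json
echo '[0,0,0,0,0,0,0,0,0,0,0,0,0,0,0,0,0,0,0,0,0,0,0,0]' > m.json && python3 nudge.py m.json 0.045
echo '[0,0,-0.3,0,0,0,0,0,-0.85,0,0,0,0,0,-0.85,0,0,-3.745,0,0,-0.85,0,0,-3.745,0,0,-0.85,0,0,-3.745,0,0,-0.85,0,0,-3.745,0,0,-0.85,0,0,-3.745]' > m.json && python3 nudge.py m.json
```

```text
clock: 17.82
tcp_pos: [0.6521, -0.1694, 0.0871]
orientation: [-0.0, 0.366, 0.931, 0.0]
wrist_force: [-2.2, 0.3, 3.1]
finger_gap: 0.0206
grip_force: 44.5
clock: 18.32
tcp_pos: [0.6522, -0.1695, 0.0867]
orientation: [0.0, 0.366, 0.931, 0.0]
wrist_force: [0.6, -0.3, -0.1]
finger_gap: 0.0448
grip_force: 0.0
clock: 19.2
tcp_pos: [0.6522, -0.1695, 0.1717]
orientation: [0.0, 0.001, 1.0, 0.0]
wrist_force: [-0.5, 0.2, -1.0]
finger_gap: 0.0453
grip_force: 0.0
```

Last is the oblong lid.

In the tool's units: -0.2595 m is -2.595, 0.139 m is 1.39.

```bash
echo '[1.39,-2.595,0,0,0,0,1.39,-2.595,0,0,0,0,1.39,-2.595,0,0,0,0,1.39,-2.595,0,0,0,0,1.39,-2.595,0,0,0,0,1.39,-2.595,0,0,0,0,1.39,-2.595,0,0,0,0,1.39,-2.595,0,0,0,0]' > m.json && python3 nudge.py m.json
echo '[0,0,0.5,0,0,0,0,0,1,0,0,0,0,0,1.25,0,0,0,0,0,1.34,0,0,0,0,0,1.34,0,0,0,0,0,1.34,0,0,0]' > m.json && python3 nudge.py m.json
echo '[0,0,0,0,0,0,0,0,0,0,0,0,0,0,0,0,0,0,0,0,0,0,0,0,0,0,0,0,0,0,0,0,0,0,0,0]' > m.json && python3 nudge.py m.json 0.01 45
echo '[0,0,-0.3,0,0,0,0,0,-0.8,0,0,0,0,0,-1.4,0,0,0,0,0,-1.4,0,0,0,0,0,-1.4,0,0,0]' > m.json && python3 nudge.py m.json
```

```text
clock: 20.2
tcp_pos: [0.514, -0.4278, 0.1718]
orientation: [0.0, -0.0, 1.0, 0.0]
wrist_force: [-0.2, 0.4, -0.0]
finger_gap: 0.0449
grip_force: 0.0
clock: 20.95
tcp_pos: [0.5144, -0.4296, 0.0396]
orientation: [0.001, -0.0, 1.0, -0.001]
wrist_force: [-0.3, -0.1, 0.7]
finger_gap: 0.0452
grip_force: 0.0
clock: 21.7
tcp_pos: [0.514, -0.4297, 0.0394]
orientation: [0.001, -0.0, 1.0, -0.001]
wrist_force: [0.2, 1.4, 5.9]
finger_gap: 0.0206
grip_force: 44.1
clock: 22.32
tcp_pos: [0.5131, -0.429, 0.1777]
orientation: [0.0, -0.0, 1.0, -0.0]
wrist_force: [0.1, 0.1, -1.8]
finger_gap: 0.0205
grip_force: 44.1
```

```bash
echo '[0.74,3.635,0,0,0,0,0.74,3.635,0,0,0,0,0.74,3.635,0,0,0,0,0.74,3.635,0,0,0,0,0.74,3.635,0,0,0,0,0.74,3.635,0,0,0,0,0.74,3.635,0,0,0,0,0.74,3.635,0,0,0,0]' > m.json && python3 nudge.py m.json
echo '[0.745,3.635,0,0,0,0,0.745,3.635,0,0,0,0,0.745,3.635,0,0,0,0,0.745,3.635,0,0,0,0,0.745,3.635,0,0,0,0,0.745,3.635,0,0,0,0,0.745,3.635,0,0,0,0,0.745,3.635,0,0,0,0]' > m.json && python3 nudge.py m.json
echo '[0,0,0,0,0,6.825,0,0,0,0,0,6.825,0,0,0,0,0,6.825,0,0,0,0,0,6.825,0,0,0.3,0,0,6.825,0,0,0.6,0,0,6.825,0,0,0.6,0,0,6.825,0,0,0.6,0,0,6.825]' > m.json && python3 nudge.py m.json
python3 -c "
from h import *
snap('wrist','w4');snap('scene','s4')
a=cv2.imread('pics/s4.png')[200:430,470:720];w=cv2.imread('pics/w4.png')
cv2.imwrite('pics/v4.png',np.hstack([cv2.resize(a,(400,368)),cv2.resize(w,(400,368))]))"
```

```text
clock: 23.32
tcp_pos: [0.4388, -0.0654, 0.1768]
orientation: [-0.001, -0.001, 1.0, 0.0]
wrist_force: [0.2, 0.2, -0.1]
finger_gap: 0.0203
grip_force: 44.4
clock: 24.32
tcp_pos: [0.3653, 0.2971, 0.177]
orientation: [-0.001, 0.0, 1.0, -0.001]
wrist_force: [0.1, 0.9, -0.2]
finger_gap: 0.0205
grip_force: 44.6
clock: 25.32
tcp_pos: [0.3655, 0.2955, 0.117]
orientation: [-0.0, 0.634, 0.774, -0.001]
wrist_force: [0.4, 0.6, -0.4]
finger_gap: 0.0206
grip_force: 44.6
```

View pics/v4.png

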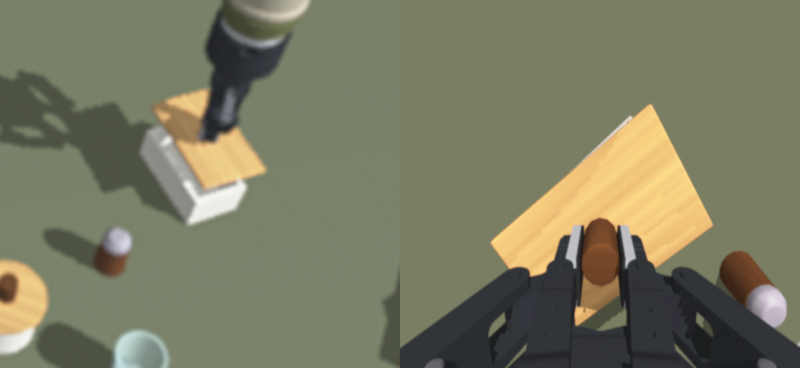

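The wrist view shows the jar's edge slightly steeper than the lid's, by about 0.05 rad, which agrees with the top-camera fit. I'll turn that much back, shift 2 mm, lower, release and rise.

In the tool's units: 0.035 m is 0.35, 0.002 m is 0.02, -0.05 rad is -0.25.

```bash
echo '[0.02,0,0.1,0,0,-0.25,0.02,0,0.2,0,0,-0.25,0.02,0,0.3,0,0,-0.25,0.02,0,0.35,0,0,-0.25,0.02,0,0.35,0,0,-0.25,0.02,0,0.35,0,0,-0.25]' > m.json && python3 nudge.py m.json
echo '[0,0,0,0,0,0,0,0,0,0,0,0,0,0,0,0,0,0,0,0,0,0,0,0]' > m.json && python3 nudge.py m.json 0.045
echo '[0,0,-0.3,0,0,0,0,0,-0.9,0,0,0,0,0,-1.5,0,0,0,0,0,-1.5,0,0,0,0,0,-1.5,0,0,0]' > m.json && python3 nudge.py m.json
echo '[2.4,0,-0.5,0,0,0,2.4,0,-0.5,0,0,0,2.4,0,-0.5,0,0,0,2.4,0,-0.5,0,0,0,2.4,0,-0.5,0,0,0,2.4,0,-0.5,0,0,0,2.4,0,-0.5,0,0,0,2.4,0,-0.5,0,0,0]' > m.json && python3 nudge.py m.json
python3 - <<'E'
from fit import *
snap('top','t5');snap('scene','s5')
cv2.imwrite('pics/v5.png',np.vstack([cv2.imread('pics/t5.png')[180:420,:],cv2.imread('pics/s5.png')[130:490,:]]))
T=dict(large=(.365,-.2575,.058),small=(.6545,.1767,.064),square=(.652,-.1695,.052),oblong=(.3645,.298,.046))
for n,(x,y,h) in T.items():
  for f in('t5','s5'):
    c=np.load(f'pics/{f}.npz');u=c['K']@(c['R']@[x,y,h+.006]+c['t']);u=(u/u[2])[:2]*S
    k,s,_,_=O[n+'_lid'];r,e,_=fit(f,k,s,h,h+.006,tuple(u));print(n,f,r.round(4),round(e,3))
E
```

```text
clock: 26.18
tcp_pos: [0.3643, 0.3001, 0.083]
orientation: [0.0, 0.611, 0.792, 0.0]
wrist_force: [0.1, 0.0, 0.1]
finger_gap: 0.0209
grip_force: 44.5
clock: 26.68
tcp_pos: [0.3643, 0.3, 0.0829]
orientation: [0.0, 0.611, 0.792, 0.0]
wrist_force: [-0.0, -0.3, 0.7]
finger_gap: 0.0448
grip_force: 0.0
clock: 27.3
tcp_pos: [0.3641, 0.2998, 0.2326]
orientation: [0.0, 0.611, 0.792, 0.0]
wrist_force: [-0.6, -0.2, -0.2]
finger_gap: 0.0447
grip_force: 0.0
clock: 28.3
tcp_pos: [0.3039, 0.5309, 0.2828]
orientation: [0.0, 0.612, 0.791, -0.0]
wrist_force: [0.7, 0.3, 0.9]
finger_gap: 0.045
grip_force: 0.0
large t5 [ 0.3635 -0.2612  0.2345] 0.042
large s5 [ 0.3626 -0.2639  0.1189] 0.037
small t5 [0.6559 0.1765 0.0321] 0.058
small s5 [0.6548 0.1743 0.0186] 0.036
square t5 [ 0.6498 -0.1689 -1.1027] 0.09
square s5 [ 0.6514 -0.1728  0.4342] 0.051
oblong t5 [0.3631 0.3011 0.8729] 0.053
oblong s5 [0.3616 0.2988 0.8732] 0.038
```

View pics/v5.png

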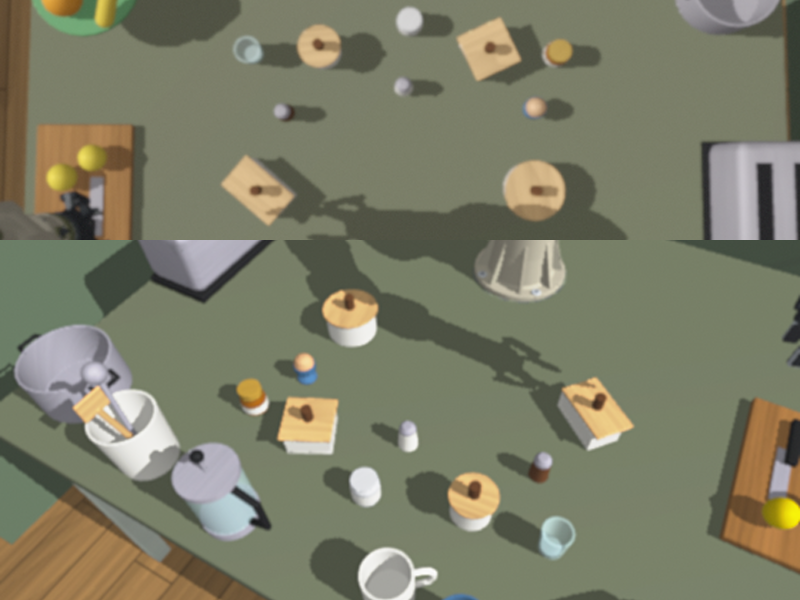

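All four lids are flat, centred within about 6 mm and aligned. Forces stayed near zero while lowering, so the steps went into the mouths. Handing in.

```bash
python3 -c "
from workcell import env
print(env.hand_in())"
```

```text
the job is handed in; nothing more can be done
None
```

All four lids are on their matching jars, and the job is handed in at about 28 s; the final images show them flat and aligned with nothing knocked over, but the hand-in returned no verdict.

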